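Turn the ripening cheese with the slotted server

TASK

One of the two small square cheeses on the ripening rests still shows its pale face: pick it up on the slotted server and, with a turn of the wrist from low over the straw mat, tip it over onto the mat so that it lies flat with its brown face up. Do not drop it from a height or touch it with the gripper, and leave the other cheese alone. Finish by laying the server down level on the bare table.

Things in the scene. Friction and masses are not known exactly. Their poses are not given: they have to be found in the camera images.
- server: Stands level on the table, 0.25 kg. Origin: under mid blade; x to tip, y left, z up. Steel blade 3 thick, x -50..45, y -48..45 mm; slot |y|<21 open at the tip, closed at x -36. Lip on the right edge, inner face y -45, 4 above the blade; left edge plain. A load slides to the lip as it rolls right-down and topples over it past about 70 deg of roll (80 is sure; lip 12 mm above mat).
- server_grip (a point): Grip point on the axis of the server's round wooden handle, 24 mm thick; in the server frame x -115, z 72 mm. Handle x -190..-75; neck from its front to the blade's rear; thin leg at x -185 to a heel foot 36 mm wide, level with the blade's underside. Being round, it can be gripped tilted about its axis: 30 deg, gripper body leaning to the server's left, leaves the wrist room for the roll.
- cheese_due: Firm cheese 66x66x28 mm, about 0.13 kg, pale half up, brown half down. Origin: centre; z out of the pale face, x, y along its sides. Sits centred on a fixed dark wood rest, underside 22 mm above the table: foot plate 64x44, 4 thick; rib along the cheese's x, 24 wide, 56 long. The blade slides in level along the cheese's +x (+x points away from the robot), underside 9 mm up, rib in its slot.
- cheese_done: The other cheese, same size, on the same kind of rest, already turned: brown face up. Origin at its centre. Leave it where it is.
- mat: Straw-coloured striped mat, fixed flat on the table, 200 mm (its x, away from the robot) by 160 mm (its y, to the left), 3 mm thick. Origin at the centre of its underside.
Not all that is in view belongs to the job. Leave any blue or green look-alike of the cheese_due alone.

How it is judged (in metres and radians):
On the way, in this order (a step that is already met when the one before it is completed fails the run):
1. the pale cheese is carried on the server, lifted clear of its rest, still pale face up (contact force between server and cheese_due above 0.3 N and height (world z) of cheese_due above 0.05 m and angle between cheese_due's own z axis and vertical below 0.5 rad), for 0.2 s.
2. the cheese lies turned over, flat on the mat (angle between cheese_due's own z axis and vertical above 2.97 rad and x of cheese_due in the frame of mat between -0.095 and 0.095 m and y of cheese_due in the frame of mat between -0.075 and 0.075 m and height (world z) of cheese_due below 0.025 m), for 0.2 s.
At the end, for the whole second after the job is handed in: The cheese lies flat (within 10 degrees), brown face up, centre 5 mm or more inside the mat, at rest, not touching the server; the server stands still on the table, level within 6 degrees, its blade within 10 mm of it; the other cheese is within 15 mm of its start (all of step 2 and linear speed of each of cheese_due, server below 0.02 m/s and contact force between server and cheese_due below 0.05 N and angle between server's own z axis and vertical below 0.1 rad and height (world z) of server below 0.01 m and distance of cheese_done from where it was at the start of the episode below 0.015 m).
It fails at once if the other cheese is disturbed (moved over 15 mm) (distance of cheese_done from where it was at the start of the episode above 0.015 m).
It fails at once if the gripper or arm touches the cheese (contact force between any of the fingers, the arm and cheese_due above 0.5 N).
It fails at once if the cheese is dropped from a height (falls faster than 1.5 m/s) (linear speed of cheese_due above 1.5 m/s).
It also fails if it takes over 58 s, if anything falls off the work surface, if the arm or the gripper's body presses on something with over 40 N, if the wrist force passes 120 N, or if a joint passes its speed limit or range.

ROBOT

A 6-joint arm with a two-finger parallel gripper is mounted at the origin on the work surface. World frame = base frame: x ahead of the robot, y to its left, z up, the work surface at z = 0. Lengths are in mm, angles in rad, forces in N, time in s.
With the tool pointing down it reaches from about 325 to 850 mm from the base axis. Payload 15.5 kg.
Tool frame: the origin (TCP) lies midway between the tips of the shut fingers; the grasp point (between the pads) lies 19 mm behind it; z points along the fingers, y is the line along which they close (so a half turn about z gives the same grasp; the last joint's range is limited). The gripper opens to 91 mm and grips with 3 to 60 N. Pads are 32 mm wide; open, the fingers measure 118 mm over their backs; the gripper's body (76 mm by 178 mm) begins 60 mm behind the grasp point.
Start: joints at [1.192, 0.494, 1.345, -0, 1.302, -0.096], TCP at [174.399, 600.176, 213.915] pointing down, gripper open.
Joint ranges: [-2.91, 2.91], [-0.82, 2.16], [0.22, 2.67], [-1.22, 4.37], [0.12, 2.79], [-3.08, 3.08]. Speed limits (rad/s): [1.89, 1.89, 2.57, 3.01, 3.01, 3.01].

INTERFACE

Orientations are given as [roll, pitch, yaw] about the fixed x, y, z axes, in that order (R = Rz(yaw) Ry(pitch) Rx(roll)).
In Python, from workcell import r gives the robot as it stands. The module is installed in compiled form; this text tells all that it offers.
- The arm moves only by the shell command python3 -m jog 'ROWS' [FORCE]. ROWS is JSON, a list of rows, each an object with "xyz": the shift along the tool's x, y, z in cm, a list of three; "dr": the turn, a rotation vector about the tool's x, y, z in rad, a list of three; "jaw": the finger opening in cm, from 0 to 9.12. A call has 1 to 12 rows; each row is the pose to reach, as a shift and turn from the pose commanded when the call began, along the tool's axes at that moment; what a row does not reach only later rows make up. A row lasts 1/10 s, in which the tool goes at most 50 mm and 8.59 degrees, less where a joint would pass 70% of its speed; a pose out of reach is approached as far as the arm can. A call with a gripper value outside its range is refused whole. The fingers move at their own pace and stop on an object; FORCE is the grip in N (left out, the last holds). Time passes only in rows, so rows that repeat a pose let the fingers close. It gives the time, the measured TCP pose, the force, the opening and the grip force at its end, in the units of the state.
- r.get_state(): the state, without advancing time (a new reading comes with each control period).
- r.grab_frame(name): name is "side" or "top" or "wrist"; returns a dict with "frame" (420x560x3 uint8, red, green, blue), "range_z" (420x560 float32, mm along the optical axis (not along the pixel's ray), 0 where there is no reading), "intrinsics" (3x3 intrinsics, pixels), "k1" (the pictures are not rectified: a ray, as slopes to the right and down, at radius r is drawn at 1 + k1 r^2 times it, then the intrinsics apply), "pose" (4x4, takes a point from camera to world coordinates). Camera axes: x right, y down, z forward; pixel columns grow to the right and rows downward; lengths in mm; the calibration is good to about 2 mm. A picture is of the moment at which its call begins.
- r.close_job(): hands the job in; it is judged then, once.
Trained networks look in a picture, given as the dict that the camera call returned (one of the last four; its "shot" number tells which), for a name from the list of things; names that differ only in an ending like _2 or _b are one class to them, and where a whole thing is asked for, a point or a joint stands for the part that bears it (a point fixed in the world has none). Each returns a list of dicts, best first, with "conf" (0 to 1); they miss things now and then, are a little off and sometimes report something else, mostly with a low value. They report only what shows in the picture. A call takes as long as a camera call. They do not tell look-alikes from the thing itself.
- r.recognise(picture, label): "centre" ([x, y, z] in mm, in world coordinates, good to about 4 mm: the middle of the surface that is visible of it).
- r.silhouettes(picture, label): "mask" (420x560 bool, what is visible of it).
- r.landmark_of(picture, label): "centre" ([x, y, z] in mm, in world coordinates, good to about 4 mm: a listed point, or the origin of a listed thing).
The state is a dict: "time": time; "qpos": joint angles; "joint_velocities": joint speeds; "effort": joint torques, N m; "position": TCP position; "eef_rot": TCP orientation; "wrist_force": force on the tool from outside, world axes, zero at the start; "wrist_torque": the same for the moment, N m; "opening": opening from 0.0 (shut) to 1.0 (fully open); "finger_force": force on a finger pad.
Only numpy, scipy, OpenCV 4.12 (cv2) and the standard library are available. Lean on these libraries where they do the work, as an engineer would, in place of code of your own. Each camera call takes 0.05 s, during which the arm holds its last target. There are 200 camera calls.

## Working session

There is one attempt and no reset: what is moved stays moved. The work goes in short steps, Python scripts to look and compute and a shell command to move; the robot and the scene stay as the last step left them, time stands still between calls to the robot, and variables do not carry over. Pictures are saved under pics/ and viewed, at most 10 in all, crops included, and the job is handed in when it is done.

```bash
mkdir -p pics; cat > h.py <<'E'
import numpy as np, cv2
from workcell import r
def px2w(f,mask=None,uv=None):
    K=f["intrinsics"];P=np.array(f["pose"])
    if uv is None:
        v,u=np.nonzero(mask&(f["range_z"]>0)); 
    else: u,v=np.array(uv).T
    z=f["range_z"][v.astype(int),u.astype(int)]
    x=(u-K[0][2])/K[0][0];y=(v-K[1][2])/K[1][1]
    a,b=x.copy(),y.copy()
    for _ in range(8):
        s=1+f["k1"]*(a*a+b*b);a=x/s;b=y/s
    return (P[:3,:3]@np.stack([a*z,b*z,z])).T+P[:3,3]
E
python3 - <<'E'
from h import *
s=r.get_state();print({k:np.round(v,3) for k,v in s.items()})
np.set_printoptions(precision=1,suppress=True)
ims=[]
for n in("side","top"):
    f=r.grab_frame(n);ims.append(f)
    cv2.imwrite(f"pics/{n}0.png",f["frame"][:,:,::-1])
    for l in("server","server_grip","cheese_due","cheese_done","mat"):
        print(n,l,[(np.array(d["centre"]),round(d["conf"],2)) for d in r.landmark_of(f,l)][:4])
        if l!="server_grip":
            for d in r.silhouettes(f,l)[:3]:
                p=px2w(f,d["mask"]);
                if len(p)<20: continue
                zt=np.percentile(p[:,2],95);q=p[p[:,2]>zt-6]
                print("   sil",round(d["conf"],2),len(p),"z",np.percentile(p[:,2],[2,50,98]),"rect",cv2.minAreaRect(q[:,:2].astype(np.float32)), f["frame"][d["mask"]].mean(0))
E
```

```text
{'time': np.float64(0.0), 'qpos': array([ 1.193,  0.494,  1.346,  0.   ,  1.303, -0.096]), 'joint_velocities': array([-0.   , -0.   ,  0.001, -0.   , -0.001, -0.001]), 'effort': array([ 2.0000e-03, -8.7883e+01, -3.8184e+01,  7.1000e-02,  5.4000e-02,
       -0.0000e+00]), 'position': array([174.243, 599.824, 213.346]), 'eef_rot': array([-3.14 , -0.   ,  2.859]), 'wrist_force': array([-0.35 ,  0.184, -0.949]), 'wrist_torque': array([ 0.006, -0.023, -0.002]), 'finger_force': np.float64(0.0), 'opening': np.float64(1.003)}
side server [(array([589. , 320.8,   4.9]), 0.85)]
   sil 0.81 3161 z [ 0.6  5.  85.2] rect ((456.4930725097656, 308.8460998535156), (120.2027587890625, 22.599905014038086), 6.854046821594238) [118.6 108.   92. ]
side server_grip [(array([473.3, 308. ,  74.9]), 0.8)]
side cheese_due [(array([523. ,  48.9,  14.2]), 0.9), (array([766.5, -42.1,  16.1]), 0.87), (array([644.4, -66.4,  38.4]), 0.61)]
   sil 0.96 993 z [27.8 49.3 52.1] rect ((644.240234375, -64.7861099243164), (64.55937194824219, 67.97251892089844), 10.484560012817383) [154.  138.7 108.5]
   sil 0.78 1400 z [ 
[... 1494 characters left out ...]
.095458984375, -43.57524490356445), (66.28033447265625, 65.67425537109375), 5.717011451721191) [ 61.3  98.4 170.4]
top cheese_done [(array([670.5, 112.4,  35. ]), 0.95)]
   sil 0.82 904 z [33.6 49.4 53. ] rect ((668.0241088867188, 113.7160415649414), (63.68535614013672, 65.83885955810547), 5.628562927246094) [184.1  97.8  58.1]
top mat [(array([ 650.5, -241.6,    2.7]), 0.7)]
   sil 0.8 6194 z [-1.3  2.4  6.1] rect ((647.570068359375, -242.21676635742188), (164.57054138183594, 200.8412628173828), 88.10379791259766) [211.3 171.6 104. ]
   sil 0.28 962 z [26.4 49.3 53. ] rect ((669.4672241210938, 113.85311889648438), (66.1924819946289, 65.82191467285156), 4.343254566192627) [181.6  98.2  59.5]
```

View pics/top0.png

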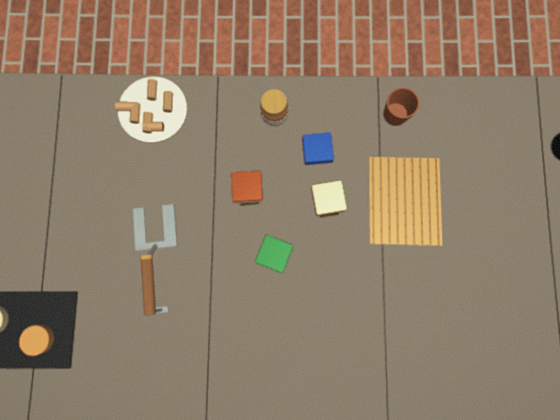

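View pics/side0.png

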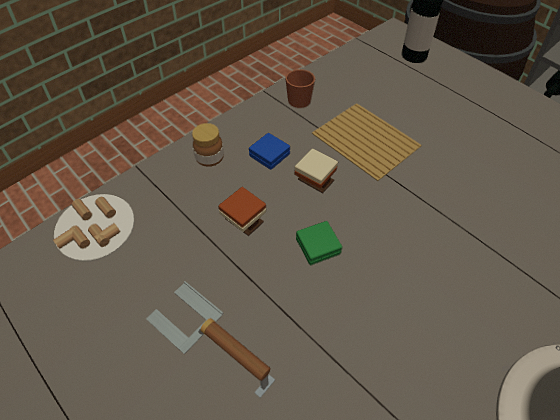

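Top picture: the server is at the left around (152,255), its blade pointing away from the robot. The pale cheese is at (329,198), the brown (done) one at (247,187), the blue and green look-alikes at (318,149) and (274,254), and the mat at (405,201). The side view agrees, and the heights match: cheese tops at 50 mm, handle top at 84 mm.

```bash
cat >> h.py <<'E'
from scipy.spatial.transform import Rotation as Ro
np.set_printoptions(precision=3,suppress=True)
GX,GZ=-115.,72.
def tool_from_server(org,yaw,roll=0.,lean=30.,back=0.,pitch=0.):
    """TCP pose for server origin org, yaw/roll deg; back = mm retreat along tool axis"""
    Rs=Ro.from_euler('xyz',[roll,pitch,yaw],degrees=True)
    # tool y -> server y, tool z -> -server z, tool x -> -server x, then lean (body to left)
    Rt=Rs*Ro.from_euler('x',-lean,degrees=True)*Ro.from_matrix(np.diag([-1,1,-1.]))
    g=np.array(org)+Rs.apply([GX,0,GZ])
    return g+Rt.apply([0,0,19-back]),Rt
def cur():
    s=r.get_state();return np.array(s["position"]),Ro.from_euler('xyz',s["eef_rot"]),s
def delta(p,R):
    p0,R0,s=cur()
    print("xyz cm",R0.inv().apply(p-p0)/10,"dr",(R0.inv()*R).as_rotvec(),"now",p0,"->",p,"q",s["qpos"])
E
python3 -c "
from h import *
print(np.array([1,2])) ; delta(*tool_from_server([588,322,0],6.87,back=110))"
```

```text
[1 2]
xyz cm [-35.119 -15.489   6.31 ] dr [ 0.516 -0.105 -0.393] now [174.367 600.153 213.905] -> [468.383 353.417 150.808] q [ 1.193  0.494  1.346  0.     1.303 -0.095]
```

```bash
python3 -m jog '[{"xyz":[-35.1,-15.5,4],"dr":[0.516,-0.105,-0.393],"jaw":7},{"xyz":[-35.1,-15.5,4],"dr":[0.516,-0.105,-0.393],"jaw":7},{"xyz":[-35.1,-15.5,4],"dr":[0.516,-0.105,-0.393],"jaw":7},{"xyz":[-35.1,-15.5,4],"dr":[0.516,-0.105,-0.393],"jaw":7},{"xyz":[-35.1,-15.5,4],"dr":[0.516,-0.105,-0.393],"jaw":7},{"xyz":[-35.1,-15.5,4],"dr":[0.516,-0.105,-0.393],"jaw":7},{"xyz":[-35.1,-15.5,4],"dr":[0.516,-0.105,-0.393],"jaw":7},{"xyz":[-35.1,-15.5,4],"dr":[0.516,-0.105,-0.393],"jaw":7},{"xyz":[-35.1,-15.5,4],"dr":[0.516,-0.105,-0.393],"jaw":7},{"xyz":[-35.1,-15.5,4],"dr":[0.516,-0.105,-0.393],"jaw":7},{"xyz":[-35.1,-15.5,4],"dr":[0.516,-0.105,-0.393],"jaw":7},{"xyz":[-35.1,-15.5,4],"dr":[0.516,-0.105,-0.393],"jaw":7}]' 55
cat > look.py <<'E'
from h import *
import sys
f=r.grab_frame(sys.argv[1]);cv2.imwrite(f"pics/{sys.argv[2]}.png",f["frame"][:,:,::-1])
for l in sys.argv[3:]:
    print(l,[(np.array(d["centre"]),round(d["conf"],2)) for d in r.landmark_of(f,l)][:3])
    if l!="server_grip":
        for d in r.silhouettes(f,l)[:2]:
            p=px2w(f,d["mask"])
            if len(p)<50: continue
            if l=="server":
                h=p[p[:,2]>np.percentile(p[:,2],99)-9]; b=p[(p[:,2]<np.percentile(p[:,2],3)+10)]
                for nm,q in(("handle",h),("blade",b)): print(nm,len(q),"z",np.percentile(q[:,2],[5,50,95]),cv2.minAreaRect(q[:,:2].astype(np.float32)))
            else:
                q=p[p[:,2]>np.percentile(p[:,2],95)-6];print(len(p),np.percentile(p[:,2],[2,50,98]),cv2.minAreaRect(q[:,:2].astype(np.float32)),f["frame"][d["mask"]].mean(0))
E
python3 look.py wrist w1 server server_grip; python3 -c "
from h import *
delta(*tool_from_server([588,322,0],6.87,back=0))"
```

```text
time: 2.2
position: [467.5, 354.3, 174.0]
eef_rot: [-2.619, -0.0, -3.021]
wrist_force: [0.1, -0.0, -0.8]
opening: 0.765
finger_force: 0.0
server []
handle 4095 z [77.054 82.204 84.178] ((450.6710510253906, 356.330810546875), (119.53430938720703, 119.68769836425781), 6.204351902008057)
blade 2148 z [1.104 2.899 6.138] ((518.3389282226562, 301.1896667480469), (243.20350646972656, 91.75421905517578), 13.379636764526367)
server_grip [(array([465.6, 308.2,  75.7]), 0.64)]
xyz cm [-0.048  1.104 13.036] dr [0.001 0.    0.   ] now [467.825 353.899 173.998] -> [474.962 298.812  55.546] q [ 0.783  0.67   1.258 -0.405  1.556 -0.831]
```

View pics/w1.png

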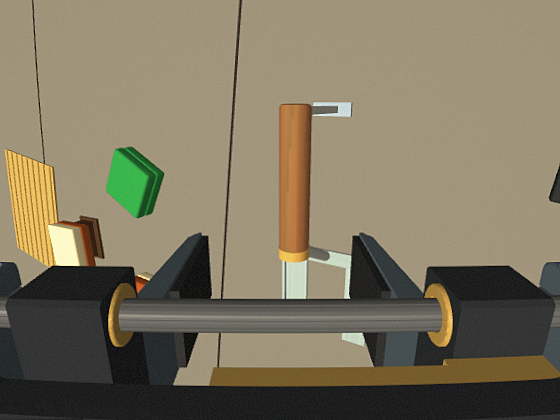

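Wrist view: the handle runs down the image at columns 279–310, rows 103–258, roughly centred between the fingers. The foot is at (330,109) and the blade is below the fingers.

```bash
python3 - <<'E'
from h import *
for n,box in(("wrist",(270,320,95,262)),("top",(130,170,240,325)),("side",(190,285,310,400))):
    f=r.grab_frame(n);c=f["frame"].astype(int)
    m=np.zeros(c.shape[:2],bool);m[box[2]:box[3],box[0]:box[1]]=1
    p=px2w(f,m);p=p[(p[:,2]>66)&(p[:,2]<95)]
    rect=cv2.minAreaRect(p[:,:2].astype(np.float32))
    a=p[:,:2]-p[:,:2].mean(0);w=np.linalg.svd(a,full_matrices=False)[2][0];w*=np.sign(w[0])
    t=a@w;print(n,len(p),rect,"dir",np.degrees(np.arctan2(w[1],w[0])),"ends",p[:,:2].mean(0)+w*np.percentile(t,.5),p[:,:2].mean(0)+w*np.percentile(t,99.5),"ztop",np.percentile(p[:,2],95))
    # ridge fit
    from scipy.optimize import least_squares
    def res(x):
        yaw,y0,z0=x;d=-(p[:,0]-470)*np.sin(yaw)+(p[:,1]-y0)*np.cos(yaw);return np.hypot(d,p[:,2]-z0)-12
    s=least_squares(res,[.12,308,72],loss="soft_l1");print("axis yaw",np.degrees(s.x[0]),"y@470",s.x[1],"z",s.x[2],s.cost/len(p))
E
```

```text
wrist 4932 ((455.7821350097656, 308.2130432128906), (119.93108367919922, 23.734643936157227), 6.9458184242248535) dir 6.962432084534091 ends [396.323 303.966] [514.034 318.341] ztop 84.11837547713888
axis yaw 6.96216194391869 y@470 308.6346027813096 z 71.67940009262203 0.1809662256859768
top 728 ((456.3769836425781, 307.179443359375), (121.19550323486328, 24.64609146118164), 7.148666858673096) dir 6.808930170884027 ends [397.093 297.944] [516.585 312.212] ztop 85.3296802315096
axis yaw 6.646032323019155 y@470 309.41277812058945 z 71.63076756289671 0.5923617179399356<stdin>:7: RuntimeWarning: Mean of empty slice.
  ret = um.true_divide(
Traceback (most recent call last):
IndexError: index 0 is out of bounds for axis 0 with size 0
```

```bash
python3 -c "
from h import *
delta(*tool_from_server([587.5,323.2,-0.3],6.9,back=0))"
```

```text
xyz cm [ 0.     1.25  12.981] dr [ 0. -0. -0.] now [468.046 353.584 173.941] -> [474.474 299.953  55.246] q [ 0.782  0.67   1.258 -0.405  1.556 -0.831]
```

```bash
python3 -m jog '[{"xyz":[0,1.25,3],"dr":[0,0,0],"jaw":7},{"xyz":[0,1.25,6],"dr":[0,0,0],"jaw":7},{"xyz":[0,1.25,9],"dr":[0,0,0],"jaw":7},{"xyz":[0,1.25,11.5],"dr":[0,0,0],"jaw":7},{"xyz":[0,1.25,13],"dr":[0,0,0],"jaw":7},{"xyz":[0,1.25,13],"dr":[0,0,0],"jaw":7},{"xyz":[0,1.25,13],"dr":[0,0,0],"jaw":0},{"xyz":[0,1.25,13],"dr":[0,0,0],"jaw":0},{"xyz":[0,1.25,13],"dr":[0,0,0],"jaw":0},{"xyz":[0,1.25,13],"dr":[0,0,0],"jaw":0},{"xyz":[0,1.25,13],"dr":[0,0,0],"jaw":0},{"xyz":[0,1.25,13],"dr":[0,0,0],"jaw":0}]' 55
python3 -c "
from h import *
p,R,s=cur(); print(p,R.as_euler('xyz'),s['qpos'])
a=p-R.apply([0,0,0])
# lift 70 straight up in tool axes
print('up 8cm in tool', R.inv().apply([0,0,8]))"
```

```text
time: 3.75
position: [474.6, 299.8, 55.2]
eef_rot: [-2.619, -0.0, -3.022]
wrist_force: [0.0, -3.4, 8.5]
opening: 0.273
finger_force: 4.8
[474.619 299.762  55.212] [-2.619 -0.    -3.022] [ 0.717  0.771  1.44  -0.446  1.275 -0.766]
up 8cm in tool [ 0.    -3.996 -6.93 ]
```

```bash
python3 -m jog '[{"xyz":[0,0,0],"dr":[0,0,0],"jaw":0},{"xyz":[0,0,0],"dr":[0,0,0],"jaw":0},{"xyz":[0,0,0],"dr":[0,0,0],"jaw":0}]' 55
python3 -m jog '[{"xyz":[0,-1,-1.73],"dr":[0,0,0],"jaw":0},{"xyz":[0,-2,-3.46],"dr":[0,0,0],"jaw":0},{"xyz":[0,-3,-5.2],"dr":[0,0,0],"jaw":0},{"xyz":[0,-4,-6.93],"dr":[0,0,0],"jaw":0},{"xyz":[0,-4,-6.93],"dr":[0,0,0],"jaw":0},{"xyz":[0,-4,-6.93],"dr":[0,0,0],"jaw":0}]' 55
python3 look.py side s2 server server_grip
python3 look.py wrist w2
```

```text
time: 4.05
position: [474.6, 299.3, 55.5]
eef_rot: [-2.618, -0.0, -3.022]
wrist_force: [-1.0, -2.2, 5.8]
opening: 0.255
finger_force: 55.0
time: 4.65
position: [474.5, 299.6, 134.6]
eef_rot: [-2.619, -0.0, -3.022]
wrist_force: [-0.3, -0.2, -4.2]
opening: 0.255
finger_force: 55.0
server []
server_grip []
```

View pics/s2.png

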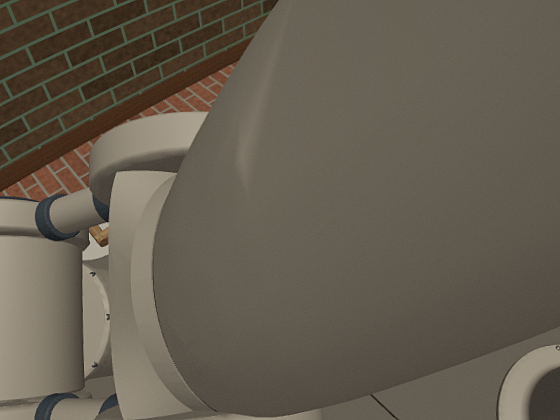

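The side camera is blocked by the arm, so I check for sag with the wrist and top cameras.

```bash
python3 - <<'E'
from h import *
p,R,s=cur()
g=p-R.apply([0,0,19])
yaw=np.degrees(R.as_euler('xyz')[2])+180
print("grasp pt",g,"tool yaw",yaw)
Rz=Ro.from_euler('z',yaw,degrees=True)
for n in("wrist","top"):
    f=r.grab_frame(n)
    w=px2w(f,np.ones((420,560),bool)); q=Rz.inv().apply(w-g)+[-115,0,72]  # nominal server frame (level)
    def rep(nm,m):
        a=q[m]
        if len(a)<30: print(n,nm,len(a));return
        A=np.c_[a[:,:2],np.ones(len(a))]; c=np.linalg.lstsq(A,a[:,2],rcond=None)[0]
        print(n,nm,len(a),"mean",a.mean(0),"slope xy deg",np.degrees(c[:2]),"x range",np.percentile(a[:,0],[1,99]),"y",np.percentile(a[:,1],[1,99]))
    rep("blade",(q[:,2]>-12)&(q[:,2]<18)&(q[:,0]>-60)&(q[:,0]<60)&(abs(q[:,1])<60))
    rep("handle",(q[:,2]>78)&(q[:,2]<90)&(q[:,0]>-195)&(q[:,0]<-135)&(abs(q[:,1])<6))
    rep("foot",(q[:,2]>-12)&(q[:,2]<18)&(q[:,0]>-195)&(q[:,0]<-170)&(abs(q[:,1])<30))
E
```

```text
grasp pt [473.216 308.771 150.653] tool yaw 6.838405298506359
wrist blade 0
wrist handle 3605 mean [-165.178    0.838   83.157] slope xy deg [0.283 1.897] x range [-192.333 -135.672] y [-5.612  5.918]
wrist foot 1033 mean [-188.567    6.538    4.078] slope xy deg [-0.212 -1.198] x range [-194.027 -181.933] y [-15.884  19.245]
top blade 1275 mean [-8.858 -1.043  3.096] slope xy deg [-0.305 -0.366] x range [-51.481  41.763] y [-46.139  45.709]
top handle 151 mean [-172.695   -0.355   83.081] slope xy deg [0.694 6.155] x range [-192.021 -153.689] y [-5.892  5.922]
top foot 69 mean [-187.665   -6.093    3.346] slope xy deg [-1.767  0.162] x range [-194.002 -182.131] y [-16.893   9.325]
```

View pics/w2.png

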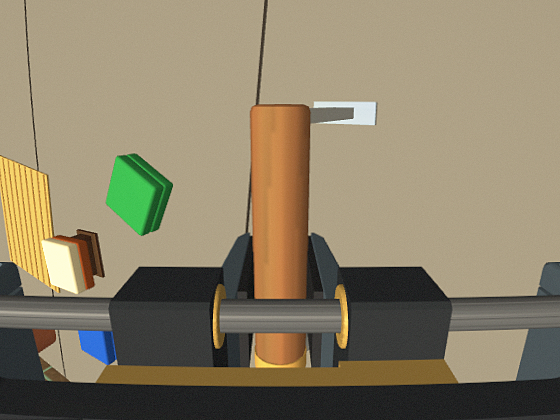

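The server is held level. It sits about 2 mm further back than nominal, so I use GX = -113. Next I carry it to the approach pose, 110 mm behind the cheese.

```bash
sed -i 's/^GX,GZ=.*/GX,GZ=-113.,72./' h.py; python3 -c "
from h import *
u=np.array([np.cos(np.radians(10.45)),np.sin(np.radians(10.45))])
o=np.array([645,-65])-110*u;print(o)
delta(*tool_from_server([*o,79],10.45))"
```

```text
[536.825 -84.952]
xyz cm [  9.606 -35.136  20.292] dr [ 0.    -0.032 -0.054] now [474.459 299.507 134.51 ] -> [ 427.422 -114.79   134.546] q [ 0.717  0.669  1.391 -0.431  1.412 -0.832]
```

```bash
python3 -m jog '[{"xyz":[0.8,-3,1.7],"dr":[0,0,0],"jaw":0},{"xyz":[1.6,-6,3.4],"dr":[0,-0.005,-0.01],"jaw":0},{"xyz":[2.4,-9,5.2],"dr":[0,-0.008,-0.015],"jaw":0},{"xyz":[3.3,-12,6.9],"dr":[0,-0.01,-0.02],"jaw":0},{"xyz":[4.1,-15,8.7],"dr":[0,-0.013,-0.023],"jaw":0},{"xyz":[4.9,-18,10.4],"dr":[0,-0.016,-0.027],"jaw":0},{"xyz":[5.7,-21,12.1],"dr":[0,-0.02,-0.032],"jaw":0},{"xyz":[6.6,-24,13.9],"dr":[0,-0.022,-0.037],"jaw":0},{"xyz":[7.4,-27,15.6],"dr":[0,-0.025,-0.042],"jaw":0},{"xyz":[8.2,-30,17.3],"dr":[0,-0.028,-0.046],"jaw":0},{"xyz":[9,-33,19.1],"dr":[0,-0.03,-0.05],"jaw":0},{"xyz":[9.6,-35.1,20.3],"dr":[0,-0.032,-0.054],"jaw":0}]'
python3 -m jog '[{"xyz":[0,0,0],"dr":[0,0,0],"jaw":0},{"xyz":[0,0,0],"dr":[0,0,0],"jaw":0}]'
cat > chk.py <<'E'
from h import *
import sys
p,R,s=cur(); g=p-R.apply([0,0,19])
lean=30; Rs=R*Ro.from_matrix(np.diag([-1,1,-1.]))*Ro.from_euler('x',lean,degrees=True)
o=g-Rs.apply([GX,0,GZ]); print("server by FK",o,"rpy",Rs.as_euler('xyz',degrees=True),"q",s["qpos"],"F",s["wrist_force"],s["finger_force"])
for n in sys.argv[1:]:
    f=r.grab_frame(n); w=px2w(f,np.ones((420,560),bool)); q=Rs.inv().apply(w-o)
    m=(q[:,2]>-8)&(q[:,2]<9)&(q[:,0]>-60)&(q[:,0]<60)&(abs(q[:,1])<60)
    a=q[m]
    if len(a)>30:
        c=np.linalg.lstsq(np.c_[a[:,:2],np.ones(len(a))],a[:,2],rcond=None)[0]
        print(n,"blade",len(a),a.mean(0),"slopes",np.degrees(c[:2]),"x",np.percentile(a[:,0],[1,99]),"y",np.percentile(a[:,1],[1,99]))
    v,uu=np.nonzero(np.ones((420,560),bool)&(f["range_z"]>0)); col=f["frame"][v,uu].astype(int)
    z=w[:,2]; near=(abs(w[:,0]-645)<70)&(abs(w[:,1]+65)<60)&(z>44)&(z<56)
    if near.sum()>50:
        print(n,"cheese",near.sum(),cv2.minAreaRect(w[near][:,:2].astype(np.float32)),z[near].mean())
E
python3 chk.py top side
```

```text
time: 6.2
position: [427.0, -116.2, 134.6]
eef_rot: [-2.618, 0.0, -2.96]
wrist_force: [-0.2, 0.0, -2.6]
opening: 0.254
finger_force: 55.0
time: 6.4
position: [427.5, -114.7, 134.6]
eef_rot: [-2.619, 0.001, -2.961]
wrist_force: [-0.2, 0.7, -2.6]
opening: 0.254
finger_force: 55.0
server by FK [536.993 -85.     79.148] rpy [ 0.035 -0.045 10.347] q [-0.003  0.397  2.025 -0.774  0.778 -1.173] F [-0.152  0.669 -2.554] 54.999250173568726
top blade 1300 [-6.557 -0.308  2.64 ] slopes [-0.189 -0.237] x [-49.13  43.94] y [-45.044  47.029]
top cheese 907 ((645.3782348632812, -65.29900360107422), (65.70183563232422, 65.75080108642578), 10.455177307128906) 49.35944654635967
side blade 1165 [-3.254  1.844  3.12 ] slopes [-0.095 -0.529] x [-45.829  44.25 ] y [-44.406  48.354]
side cheese 820 ((645.1748046875, -64.61392974853516), (66.6532211303711, 67.76020812988281), 9.405694007873535) 49.58238491257416
```

```bash
python3 -m jog '[{"xyz":[0,1,1.73],"dr":[0,0,0],"jaw":0},{"xyz":[0,2,3.46],"dr":[0,0,0],"jaw":0},{"xyz":[0,3,5.2],"dr":[0,0,0],"jaw":0},{"xyz":[0,3.5,6.06],"dr":[0,0,0],"jaw":0},{"xyz":[0,3.5,6.06],"dr":[0,0,0],"jaw":0},{"xyz":[0,3.5,6.06],"dr":[0,0,0],"jaw":0}]'
python3 chk.py top side
python3 -c "
from h import *
delta(*tool_from_server([643.5,-65.3,9.0],10.45))"
```

```text
time: 7.1
position: [428.0, -113.8, 64.7]
eef_rot: [-2.618, 0.0, -2.958]
wrist_force: [0.3, -0.1, -1.4]
opening: 0.251
finger_force: 55.0
server by FK [537.387 -83.787   9.218] rpy [ 0.025 -0.019 10.506] q [-0.     0.555  2.085 -0.97   0.638 -0.917] F [ 0.303 -0.1   -1.428] 54.99934494495392
top blade 1418 [-4.435  0.639  0.679] slopes [-0.998 -0.502] x [-56.337  56.378] y [-55.69   56.345]
top cheese 899 ((645.485595703125, -65.20767211914062), (65.71112823486328, 66.1260986328125), 9.933467864990234) 49.23450143571915
side blade 1050 [3.059 8.382 1.756] slopes [-1.349 -0.928] x [-48.624  55.796] y [-46.489  56.453]
side cheese 816 ((645.4181518554688, -64.89419555664062), (67.61965942382812, 67.64550018310547), 10.442659378051758) 49.64695569356763
xyz cm [-10.761  -0.021   0.105] dr [ 0.     0.002 -0.   ] now [ 428.15  -114.006   65.187] -> [534.097 -95.138  64.546] q [-0.001  0.554  2.085 -0.971  0.637 -0.917]
```

```bash
python3 -m jog '[{"xyz":[-1.2,0,0],"dr":[0,0,0],"jaw":0},{"xyz":[-2.7,0,0.02],"dr":[0,0,0],"jaw":0},{"xyz":[-4.2,0,0.04],"dr":[0,0,0],"jaw":0},{"xyz":[-5.7,0,0.05],"dr":[0,0,0],"jaw":0},{"xyz":[-7.2,0,0.05],"dr":[0,0,0],"jaw":0},{"xyz":[-8.7,0,0.05],"dr":[0,0,0],"jaw":0},{"xyz":[-10,0,0.05],"dr":[0,0,0],"jaw":0},{"xyz":[-10.8,0,0.05],"dr":[0,0,0],"jaw":0},{"xyz":[-10.8,0,0.05],"dr":[0,0,0],"jaw":0},{"xyz":[-10.8,0,0.05],"dr":[0,0,0],"jaw":0}]'
python3 chk.py top side; python3 look.py top t3
```

```text
time: 8.2
position: [533.6, -95.0, 64.3]
eef_rot: [-2.619, 0.0, -2.96]
wrist_force: [-0.9, -0.2, -2.4]
opening: 0.251
finger_force: 55.0
server by FK [643.047 -65.142   8.796] rpy [ 0.034 -0.018 10.433] q [ 0.037  0.625  1.823 -0.781  0.778 -1.123] F [-0.899 -0.222 -2.393] 54.999332427978516
top blade 917 [-9.275  5.699  0.304] slopes [-1.735  0.582] x [-52.409  57.414] y [-57.43   57.147]
top cheese 910 ((630.1094970703125, -67.6998519897461), (96.81877899169922, 65.85101318359375), 9.591876029968262) 49.41871728576908
side blade 526 [ 1.999 31.666 -0.041] slopes [0.598 0.202] x [-57.727  58.111] y [-21.248  59.097]
side cheese 164 ((623.558837890625, -42.54010772705078), (99.70752716064453, 17.642663955688477), 22.57375144958496) 48.626392718017605
```

View pics/t3.png

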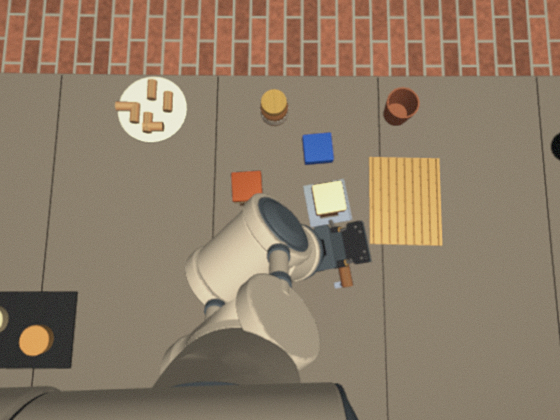

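The cheese (329,198) sits centred over the blade, with the server's corners showing around it. I lift it, and fit the arm kinematics from the logged poses to check that the roll is feasible.

```bash
python3 -m jog '[{"xyz":[0,-0.2,-0.35],"dr":[0,0,0],"jaw":0},{"xyz":[0,-0.5,-0.87],"dr":[0,0,0],"jaw":0},{"xyz":[0,-0.8,-1.39],"dr":[0,0,0],"jaw":0},{"xyz":[0,-1.2,-2.08],"dr":[0,0,0],"jaw":0},{"xyz":[0,-1.7,-2.94],"dr":[0,0,0],"jaw":0},{"xyz":[0,-2.2,-3.81],"dr":[0,0,0],"jaw":0},{"xyz":[0,-2.7,-4.68],"dr":[0,0,0],"jaw":0},{"xyz":[0,-3.2,-5.54],"dr":[0,0,0],"jaw":0},{"xyz":[0,-3.5,-6.06],"dr":[0,0,0],"jaw":0},{"xyz":[0,-3.5,-6.06],"dr":[0,0,0],"jaw":0},{"xyz":[0,-3.5,-6.06],"dr":[0,0,0],"jaw":0}]'
cat > kin.py <<'E'
from h import *
from scipy.optimize import least_squares
D=[([1.193,.494,1.346,0,1.303,-.096],[174.367,600.153,213.905],[-3.14,0,2.859]),
([.783,.67,1.258,-.405,1.556,-.831],[467.825,353.899,173.998],[-2.619,0,-3.021]),
([.717,.771,1.44,-.446,1.275,-.766],[474.619,299.762,55.212],[-2.619,0,-3.022]),
([.717,.669,1.391,-.431,1.412,-.832],[474.459,299.507,134.51],[-2.619,0,-3.022]),
([-.003,.397,2.025,-.774,.778,-1.173],[427.5,-114.7,134.6],[-2.619,.001,-2.961]),
([0,.554,2.085,-.97,.638,-.917],[428.15,-114,65.187],[-2.618,0,-2.958]),
([.037,.625,1.823,-.781,.778,-1.123],[533.6,-95,64.3],[-2.619,0,-2.96])]
def fk(q,P):
    a1,d1,L2,L3,e,d6,c=P; s=q[1]+q[2]
    R=Ro.from_euler('ZYZYZ',[q[0],s,q[3],q[4],q[5]+c])
    w=Ro.from_euler('Z',q[0]).apply([a1+L2*np.sin(q[1])+L3*np.sin(s)+e*np.cos(s),0,d1+L2*np.cos(q[1])+L3*np.cos(s)-e*np.sin(s)])
    return w+R.apply([0,0,d6]),R
def res(P):
    o=[]
    for q,p,e in D:
        x,R=fk(q,P);o+=list(x-p)+list(200*(R.inv()*Ro.from_euler('xyz',e)).as_rotvec())
    return o
best=min((least_squares(res,[0,400,400,400,0,200,c]) for c in(0,1.57,3.14,-1.57)),key=lambda s:s.cost)
P=best.x
LO=np.array([-2.91,-.82,.22,-1.22,.12,-3.08]);HI=np.array([2.91,2.16,2.67,4.37,2.79,3.08])
def ik(p,R,q0):
    f=lambda q:np.r_[(lambda x:np.r_[x[0]-p,200*(x[1].inv()*R).as_rotvec()])(fk(q,P))]
    s=least_squares(f,np.clip(q0,LO+1e-3,HI-1e-3),bounds=(LO,HI));return s.x,np.sqrt(2*s.cost)
def roll_pose(lip,yaw,phi,lean=30):
    """server pose with lip outer bottom corner (x0,y-48,z0) at world lip"""
    Rs=Ro.from_euler('xyz',[phi,0,yaw],degrees=True)
    return tool_from_server(np.array(lip)-Rs.apply([0,-48,0]),yaw,phi,lean)
E
python3 - <<'E'
from kin import *
print(P,best.cost)
q0=r.get_state()["qpos"]
m=np.array([648.3,-241.5])
for yaw in(10.4,0,-10):
  q=q0
  n=np.array([-np.sin(np.radians(yaw)),np.cos(np.radians(yaw))])
  for phi in(0,20,40,60,80):
    lip=[*(m+38*n),15]
    p,R=roll_pose(lip,yaw,phi);q,e=ik(p,R,q);print(yaw,phi,p,q,round(e,2))
E
python3 chk.py
```

```text
time: 9.45
position: [533.8, -95.1, 134.2]
eef_rot: [-2.619, 0.001, -2.959]
wrist_force: [-1.1, -0.2, -4.0]
opening: 0.254
finger_force: 55.0
server by FK [643.261 -65.237  78.677] rpy [ 0.03  -0.032 10.434] q [ 0.037  0.505  1.773 -0.68   0.905 -1.275] F [-1.053 -0.22  -3.963] 55.000582337379456Traceback (most recent call last):
  File "<stdin>", line 1, in <module>
  File "kin.py", line 20, in <module>
    best=min((least_squares(res,[0,400,400,400,0,200,c]) for c in(0,1.57,3.14,-1.57)),key=lambda s:s.cost)
  File "kin.py", line 20, in <genexpr>
    best=min((least_squares(res,[0,400,400,400,0,200,c]) for c in(0,1.57,3.14,-1.57)),key=lambda s:s.cost)
              ~~~~~~~~~~~~~^^^^^^^^^^^^^^^^^^^^^^^^^^^^^
    return func(*args, **kwargs)
    vector_fun = VectorFunction(
        fun_wrapped,
    ...<6 lines>...
        workers=workers
    )
    self._update_fun()
    ~~~~~~~~~~~~~~~~^^
    self.f = self.fun_wrapped(xp_copy(self.x))
             ~~~~~~~~~~~~~~~~^^^^^^^^^^^^^^^^^
    return np.atleast_1d(self.fun(x))
                         ~~~~~~~~^^^
    return self.f(x, *self.args, **self.kwargs)
           ~~~~~~^^^^^^^^^^^^^^^^^^^^^^^^^^^^^^
  File "kin.py", line 18, in res
    x,R=fk(q,P);o+=list(x-p)+list(200*(R.inv()*Ro.from_euler('xyz',e)).as_rotvec())
        ~~^^^^^
  File "kin.py", line 12, in fk
    R=Ro.from_euler('ZYZYZ',[q[0],s,q[3],q[4],q[5]+c])
  File "scipy/spatial/transform/_rotation.pyx", line 1413, in scipy.spatial.transform._rotation.Rotation.from_euler
ValueError: Expected axis specification to be a non-empty string of upto 3 characters, got ZYZYZ
```

```bash
sed -i "s/R=Ro.from_euler('ZYZYZ',.*/R=Ro.from_euler('ZYZ',[q[0],s,q[3]])*Ro.from_euler('YZ',[q[4],q[5]+c])/; s/200\*(R.inv()\*Ro.from_euler('xyz',e)).as_rotvec()/200*(R.inv()*Ro.from_euler('xyz',e)).as_rotvec()/" kin.py
cat > plan.py <<'E'
from kin import *
print(P,best.cost)
q0=r.get_state()["qpos"]
m=np.array([648.3,-241.5])
for yaw in(10.4,0,-10):
  q=q0
  n=np.array([-np.sin(np.radians(yaw)),np.cos(np.radians(yaw))])
  for phi in(0,20,40,60,80):
    lip=[*(m+38*n),15]
    p,R=roll_pose(lip,yaw,phi);q,e=ik(p,R,q);print(yaw,phi,p,q,round(e,2))
E
python3 plan.py
```

```text
[ 74.365 202.235 479.482 342.917  97.236 227.475   1.571] 2353.218278678426
10.4 0 [ 523.347 -186.655   70.546] [-0.148  0.629  1.796 -0.814  0.709 -1.269] 0.0
10.4 20 [ 527.195 -207.625   80.363] [-0.314  0.599  1.664 -0.213  0.806 -1.924] 0.0
10.4 40 [ 531.418 -230.632   82.298] [-0.464  0.669  1.493  0.157  1.09  -2.297] 0.0
10.4 60 [ 535.505 -252.903   76.115] [-0.581  0.809  1.303  0.375  1.42  -2.464] 0.0
10.4 80 [ 538.965 -271.75    62.56 ] [-0.66   0.989  1.109  0.544  1.741 -2.518] 0.0
0 0 [ 535.3   -165.      70.546] [-0.095  0.66   1.71  -0.718  0.858 -1.162] 0.0
0 20 [ 535.3   -186.32    80.363] [-0.268  0.61   1.639 -0.223  0.858 -1.695] 0.0
0 40 [ 535.3   -209.711   82.298] [-0.436  0.653  1.53   0.184  1.04  -2.106] 0.0
0 60 [ 535.3   -232.354   76.115] [-0.574  0.771  1.397  0.45   1.306 -2.338] 0.0
0 80 [ 535.3   -251.516   62.56 ] [-0.672  0.936  1.251  0.643  1.588 -2.449] 0.0
-10 0 [ 550.301 -146.54    70.546] [-0.061  0.697  1.61  -0.631  1.001 -1.064] 0.0
-10 20 [ 546.599 -167.536   80.363] [-0.228  0.627  1.599 -0.22   0.917 -1.49 ] 0.0
-10 40 [ 542.537 -190.572   82.298] [-0.405  0.643  1.554  0.203  0.995 -1.916] 0.0
-10 60 [ 538.605 -212.871   76.115] [-0.559  0.738  1.479  0.523  1.191 -2.219] 0.0
-10 80 [ 535.277 -231.742   62.56 ] [-0.674  0.89   1.382  0.746  1.437 -2.397] 0.0
```

```bash
python3 -c "
from h import *
delta(*tool_from_server([648.3,-155.5,75],0))
delta(*tool_from_server([648.3,-155.5,40],0))"
```

```text
xyz cm [ 1.121 -5.8    3.761] dr [0.001 0.092 0.157] now [533.824 -95.079 134.154] -> [ 535.3   -165.     130.546] q [ 0.037  0.505  1.773 -0.68   0.905 -1.275]
xyz cm [ 1.123 -4.052  6.793] dr [0.001 0.092 0.157] now [533.824 -95.079 134.154] -> [ 535.3   -165.      95.546] q [ 0.037  0.505  1.773 -0.68   0.905 -1.275]
```

```bash
python3 -m jog '[{"xyz":[0.05,-0.3,0.2],"dr":[0,0.004,0.008],"jaw":0},{"xyz":[0.15,-0.8,0.5],"dr":[0,0.012,0.02],"jaw":0},{"xyz":[0.3,-1.5,1],"dr":[0,0.024,0.04],"jaw":0},{"xyz":[0.45,-2.3,1.5],"dr":[0,0.036,0.062],"jaw":0},{"xyz":[0.6,-3.1,2],"dr":[0,0.049,0.084],"jaw":0},{"xyz":[0.75,-3.9,2.5],"dr":[0,0.062,0.106],"jaw":0},{"xyz":[0.9,-4.7,3.05],"dr":[0,0.074,0.127],"jaw":0},{"xyz":[1.02,-5.3,3.45],"dr":[0,0.084,0.143],"jaw":0},{"xyz":[1.1,-5.7,3.7],"dr":[0,0.09,0.154],"jaw":0},{"xyz":[1.12,-5.8,3.76],"dr":[0,0.092,0.157],"jaw":0},{"xyz":[1.12,-5.8,3.76],"dr":[0,0.092,0.157],"jaw":0}]'
python3 chk.py top
python3 -c "
from h import *
f=r.grab_frame('top'); w=px2w(f,np.ones((420,560),bool))
k=(abs(w[:,0]-648)<60)&(abs(w[:,1]+155)<60)&(w[:,2]>108)&(w[:,2]<125);print(k.sum(),cv2.minAreaRect(w[k][:,:2].astype(np.float32)),w[k][:,2].mean())
delta(*tool_from_server([648.3,-155.5,15],0))"
```

```text
time: 10.55
position: [535.4, -165.0, 130.6]
eef_rot: [-2.619, -0.001, -3.142]
wrist_force: [0.3, -0.0, -3.3]
opening: 0.252
finger_force: 55.0
server by FK [ 648.316 -155.483   74.967] rpy [0.03  0.043 0.004] q [-0.091  0.539  1.708 -0.655  0.956 -1.258] F [ 0.271 -0.042 -3.294] 55.00005841255188
top blade 431 [ -5.694 -14.577   2.715] slopes [ 0.132 -0.976] x [-50.497  43.853] y [-47.044  46.969]
16 ((651.8165283203125, -156.45925903320312), (43.76358413696289, 56.067138671875), 72.35405731201172) 108.63884350715156
xyz cm [-0.001  2.977  5.219] dr [ 0.001 -0.     0.001] now [ 535.335 -164.718  130.633] -> [ 535.3   -165.      70.546] q [-0.09   0.539  1.708 -0.655  0.955 -1.258]
```

```bash
python3 -m jog '[{"xyz":[0,0.2,0.35],"dr":[0,0,0],"jaw":0},{"xyz":[0,0.6,1.05],"dr":[0,0,0],"jaw":0},{"xyz":[0,1.1,1.93],"dr":[0,0,0],"jaw":0},{"xyz":[0,1.6,2.8],"dr":[0,0,0],"jaw":0},{"xyz":[0,2.1,3.68],"dr":[0,0,0],"jaw":0},{"xyz":[0,2.5,4.38],"dr":[0,0,0],"jaw":0},{"xyz":[0,2.8,4.9],"dr":[0,0,0],"jaw":0},{"xyz":[0,2.98,5.22],"dr":[0,0,0],"jaw":0},{"xyz":[0,2.98,5.22],"dr":[0,0,0],"jaw":0},{"xyz":[0,2.98,5.22],"dr":[0,0,0],"jaw":0}]'
python3 chk.py
python3 - <<'E'
from kin import *
p0,R0,s=cur()
for ph in list(range(4,85,4)):
    p,R=roll_pose([648.3,-203.5,15],0,ph)
    print(ph,R0.inv().apply(p-p0)/10,(R0.inv()*R).as_rotvec())
E
```

```text
time: 11.65
position: [535.5, -165.3, 70.7]
eef_rot: [-2.618, -0.0, -3.141]
wrist_force: [-0.1, 1.3, -3.1]
opening: 0.254
finger_force: 55.0
server by FK [ 648.486 -155.745   15.082] rpy [0.024 0.024 0.013] q [-0.091  0.636  1.75  -0.725  0.848 -1.146] F [-0.062  1.268 -3.127] 55.00088095664978
4 [ 0.021 -0.439 -0.026] [-0.069 -0.     0.   ]
8 [ 0.022 -0.911 -0.016] [-0.139 -0.     0.   ]
12 [ 0.022 -1.381  0.027] [-0.209 -0.     0.   ]
16 [ 0.022 -1.846  0.103] [-0.279 -0.     0.   ]
20 [ 0.022 -2.306  0.211] [-0.349 -0.     0.   ]
24 [ 0.022 -2.756  0.351] [-0.418 -0.     0.   ]
28 [ 0.022 -3.196  0.522] [-0.488 -0.     0.   ]
32 [ 0.022 -3.622  0.723] [-0.558 -0.     0.   ]
36 [ 0.023 -4.034  0.953] [-0.628 -0.     0.   ]
40 [ 0.023 -4.429  1.212] [-0.698 -0.     0.   ]
44 [ 0.023 -4.804  1.498] [-0.768 -0.     0.   ]
48 [ 0.023 -5.159  1.809] [-0.837 -0.     0.   ]
52 [ 0.023 -5.491  2.144] [-0.907 -0.     0.   ]
56 [ 0.023 -5.799  2.501] [-0.977 -0.     0.   ]
60 [ 0.023 -6.081  2.879] [-1.047 -0.     0.   ]
64 [ 0.023 -6.336  3.276] [-1.117 -0.     0.   ]
68 [ 0.023 -6.563  3.689] [-1.186 -0.     0.   ]
72 [ 0.023 -6.761  4.118] [-1.256 -0.     0.   ]
76 [ 0.023 -6.928  4.559] [-1.326 -0.     0.   ]
80 [ 0.023 -7.064  5.011] [-1.396 -0.     0.   ]
84 [ 0.023 -7.168  5.471] [-1.466 -0.     0.   ]
```

```bash
python3 -m jog '[{"xyz":[0,-0.44,-0.02],"dr":[-0.07,0,0],"jaw":0},{"xyz":[0,-0.91,-0.02],"dr":[-0.14,0,0],"jaw":0},{"xyz":[0,-1.38,0.03],"dr":[-0.209,0,0],"jaw":0},{"xyz":[0,-1.85,0.1],"dr":[-0.279,0,0],"jaw":0},{"xyz":[0,-2.31,0.21],"dr":[-0.349,0,0],"jaw":0},{"xyz":[0,-2.76,0.35],"dr":[-0.419,0,0],"jaw":0},{"xyz":[0,-3.2,0.52],"dr":[-0.489,0,0],"jaw":0},{"xyz":[0,-3.62,0.72],"dr":[-0.558,0,0],"jaw":0},{"xyz":[0,-4.03,0.95],"dr":[-0.628,0,0],"jaw":0},{"xyz":[0,-4.43,1.21],"dr":[-0.698,0,0],"jaw":0},{"xyz":[0,-4.43,1.21],"dr":[-0.698,0,0],"jaw":0},{"xyz":[0,-4.43,1.21],"dr":[-0.698,0,0],"jaw":0}]'
python3 chk.py
python3 - <<'E'
from kin import *
p0,R0,s=cur()
for ph in list(range(44,89,4)):
    p,R=roll_pose([648.3,-203.5,15],0,ph)
    print(ph,R0.inv().apply(p-p0)/10,(R0.inv()*R).as_rotvec())
E
python3 look.py side s4
```

```text
time: 12.85
position: [535.1, -210.1, 82.2]
eef_rot: [2.968, -0.001, 3.141]
wrist_force: [1.0, 1.6, -3.4]
opening: 0.252
finger_force: 55.0
server by FK [ 648.145 -167.275   45.619] rpy [39.924  0.052 -0.042] q [-0.568  0.617  1.551  0.166  1.074 -2.224] F [ 1.003  1.592 -3.357] 54.99965786933899
44 [-0.016 -0.429 -0.022] [-0.071 -0.001 -0.001]
48 [-0.016 -0.901 -0.011] [-0.141 -0.001 -0.001]
52 [-0.017 -1.37   0.033] [-0.211 -0.001 -0.001]
56 [-0.017 -1.836  0.11 ] [-0.281 -0.001 -0.001]
60 [-0.018 -2.295  0.219] [-0.35  -0.001 -0.001]
64 [-0.018 -2.745  0.359] [-0.42  -0.001 -0.001]
68 [-0.019 -3.185  0.531] [-0.49  -0.001 -0.001]
72 [-0.019 -3.611  0.733] [-0.56  -0.001 -0.001]
76 [-0.02  -4.022  0.964] [-0.63  -0.    -0.001]
80 [-0.02  -4.416  1.224] [-0.699 -0.    -0.001]
84 [-0.021 -4.791  1.51 ] [-0.769 -0.    -0.001]
88 [-0.021 -5.145  1.821] [-0.839 -0.    -0.001]
```

View pics/s4.png

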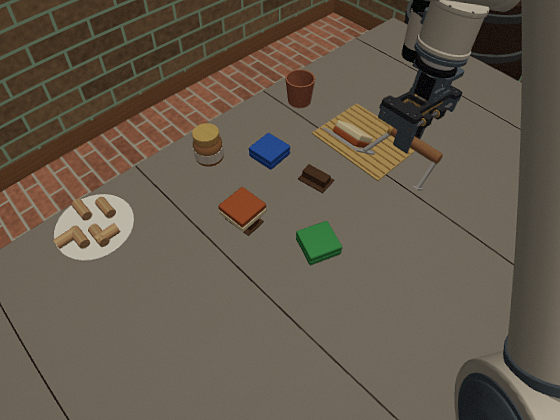

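The cheese at (352,132) is riding on the tilted blade over the mat, against the lip. I continue the roll to about 82 deg.

```bash
python3 -m jog '[{"xyz":[0,-0.44,-0.02],"dr":[-0.07,0,0],"jaw":0},{"xyz":[0,-0.91,-0.02],"dr":[-0.14,0,0],"jaw":0},{"xyz":[0,-1.38,0.03],"dr":[-0.209,0,0],"jaw":0},{"xyz":[0,-1.85,0.1],"dr":[-0.279,0,0],"jaw":0},{"xyz":[0,-2.31,0.21],"dr":[-0.349,0,0],"jaw":0},{"xyz":[0,-2.76,0.35],"dr":[-0.419,0,0],"jaw":0},{"xyz":[0,-3.2,0.52],"dr":[-0.489,0,0],"jaw":0},{"xyz":[0,-3.62,0.73],"dr":[-0.558,0,0],"jaw":0},{"xyz":[0,-4.03,0.96],"dr":[-0.628,0,0],"jaw":0},{"xyz":[0,-4.43,1.22],"dr":[-0.698,0,0],"jaw":0},{"xyz":[0,-4.61,1.36],"dr":[-0.735,0,0],"jaw":0},{"xyz":[0,-4.61,1.36],"dr":[-0.735,0,0],"jaw":0}]'
python3 -m jog '[{"xyz":[0,0,0],"dr":[0,0,0],"jaw":0},{"xyz":[0,0,0],"dr":[0,0,0],"jaw":0},{"xyz":[0,0,0],"dr":[0,0,0],"jaw":0}]'
python3 chk.py;python3 look.py side s5
python3 -c "
from h import *
f=cv2.imread('pics/s5.png')[80:220,280:480];cv2.imwrite('pics/s5c.png',cv2.resize(f,None,fx=3.5,fy=3.5))"
```

```text
time: 14.1
position: [535.1, -252.2, 59.5]
eef_rot: [2.231, -0.003, -3.141]
wrist_force: [0.0, 0.4, -2.7]
opening: 0.255
finger_force: 55.0
time: 14.4
position: [535.6, -252.3, 61.4]
eef_rot: [2.233, -0.0, -3.141]
wrist_force: [-1.0, 0.2, -2.9]
opening: 0.255
finger_force: 55.0
server by FK [ 648.594 -195.86    63.091] rpy [82.036  0.017  0.057] q [-0.859  0.981  1.174  0.548  1.731 -2.557] F [-0.973  0.229 -2.944] 55.00050723552704
```

View pics/s5c.png

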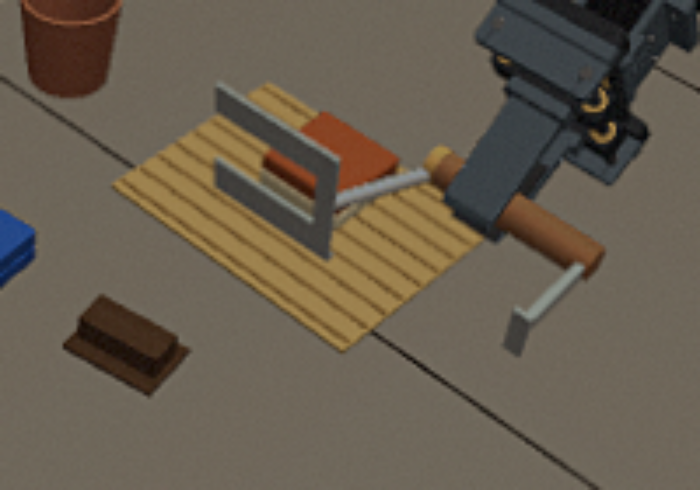

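The cheese at crop (345,160) lies brown face up on the mat, right of the lip. I withdraw the server to the left, clear of it.

```bash
python3 -c "
from h import *
p,R,s=cur();print('y+6cm',R.inv().apply([0,6,0]),'then up 7',R.inv().apply([-2,6,7]))"
```

```text
y+6cm [-0.005  3.69   4.731] then up 7 [1.997 9.21  0.428]
```

```bash
python3 -m jog '[{"xyz":[0,0.3,0.4],"dr":[0,0,0],"jaw":0},{"xyz":[0,0.75,0.96],"dr":[0,0,0],"jaw":0},{"xyz":[0,1.25,1.6],"dr":[0,0,0],"jaw":0},{"xyz":[0,1.85,2.37],"dr":[0,0,0],"jaw":0},{"xyz":[0,2.45,3.14],"dr":[0,0,0],"jaw":0},{"xyz":[0,3.1,3.97],"dr":[0,0,0],"jaw":0},{"xyz":[0,3.69,4.73],"dr":[0,0,0],"jaw":0},{"xyz":[0.4,4.8,3.87],"dr":[0,0,0],"jaw":0},{"xyz":[0.8,6,2.95],"dr":[0,0,0],"jaw":0},{"xyz":[1.2,7.2,2],"dr":[0,0,0],"jaw":0},{"xyz":[1.7,8.4,1.06],"dr":[0,0,0],"jaw":0},{"xyz":[2,9.2,0.43],"dr":[0,0,0],"jaw":0}]'
python3 chk.py; python3 look.py side s6 cheese_due cheese_done
python3 - <<'E'
from kin import *
p0,R0,s=cur(); q=s["qpos"]
o0=np.array([628.,-136,133]);o1=np.array([535.,-88,75])
for t in np.linspace(0,1,13)[1:]:
    p,R=tool_from_server(o0+t*(o1-o0),10.45*t,82*(1-t)); q,e=ik(p,R,q)
    print(R0.inv().apply(p-p0)/10,(R0.inv()*R).as_rotvec(),q,round(e,1))
f=r.grab_frame('side');w=px2w(f,np.ones((420,560),bool))
k=(abs(w[:,0]-648)<110)&(w[:,1]<-170)&(w[:,1]>-330)&(w[:,2]>20)&(w[:,2]<45);a=w[k]
if len(a): print("cheese",len(a),cv2.minAreaRect(a[:,:2].astype(np.float32)),np.percentile(a[:,2],[5,50,95]))
E
```

```text
time: 15.65
position: [515.1, -193.5, 132.7]
eef_rot: [2.233, 0.001, 3.141]
wrist_force: [-0.7, -0.4, -3.0]
opening: 0.252
finger_force: 55.0
server by FK [ 628.149 -137.193  134.499] rpy [82.06  -0.029 -0.018] q [-0.827  0.829  1.326  0.571  1.716 -2.534] F [-0.689 -0.406 -3.025] 54.99995291233063
cheese_due [(array([ 647.4, -271.1,   18.3]), 0.98), (array([523.1,  48.6,  15.9]), 0.63), (array([764.4, -45.2,  14.2]), 0.6)]
534 [  2.895  29.536 137.824] ((626.8583984375, -215.61703491210938), (81.83352661132812, 194.75831604003906), 26.874313354492188) [117.998  72.208  45.61 ]
1352 [ 4.432 27.344 30.004] ((524.0116577148438, 53.528602600097656), (65.86581420898438, 66.85053253173828), 68.62125396728516) [ 47.158 107.163  55.72 ]
cheese_done [(array([668.7, 113.6,  36. ]), 0.87)]
1297 [ 3.437 49.401 52.212] ((668.4556274414062, 114.67012786865234), (67.69750213623047, 66.51850128173828), 4.316437244415283) [124.024  69.962  41.473]
[0.724 0.405 0.067] [ 0.122  0.011 -0.011] [-0.602  0.714  1.445  0.617  1.521 -2.395] 0.0
[1.413 0.75  0.217] [ 0.241  0.021 -0.022] [-0.575  0.658  1.48
[... 372 characters left out ...]
  1.093 -2.171] 0.0
[4.982 2.825 2.113] [ 0.836  0.051 -0.097] [-0.359  0.421  1.747  0.077  1.008 -2.078] 0.0
[5.741 3.243 2.73 ] [ 0.955  0.052 -0.115] [-0.299  0.389  1.805 -0.053  0.928 -1.96 ] 0.0
[6.518 3.639 3.423] [ 1.074  0.051 -0.134] [-0.234  0.367  1.864 -0.204  0.86  -1.812] 0.0
[7.317 4.005 4.189] [ 1.193  0.049 -0.154] [-0.165  0.356  1.924 -0.379  0.808 -1.632] 0.0
[8.136 4.331 5.023] [ 1.311  0.044 -0.174] [-0.091  0.358  1.983 -0.572  0.779 -1.421] 0.0
[8.975 4.608 5.92 ] [ 1.429  0.037 -0.195] [-0.015  0.375  2.04  -0.773  0.778 -1.19 ] 0.0
cheese 391 ((650.5554809570312, -265.1056213378906), (68.11656188964844, 68.85627746582031), 89.02421569824219) [22.231 30.071 32.776]
```

The cheese lies flat on the mat at about (650,-267), top at about 31 mm, roughly 25 mm off the mat centre. I roll the server level and go above the lay-down spot.

```bash
python3 -m jog '[{"xyz":[0.72,0.4,0.07],"dr":[0.122,0.011,-0.011],"jaw":0},{"xyz":[1.41,0.75,0.22],"dr":[0.241,0.021,-0.022],"jaw":0},{"xyz":[2.11,1.13,0.44],"dr":[0.36,0.03,-0.035],"jaw":0},{"xyz":[2.81,1.54,0.74],"dr":[0.479,0.037,-0.049],"jaw":0},{"xyz":[3.52,1.96,1.12],"dr":[0.598,0.043,-0.064],"jaw":0},{"xyz":[4.24,2.39,1.58],"dr":[0.718,0.048,-0.08],"jaw":0},{"xyz":[4.98,2.83,2.11],"dr":[0.836,0.051,-0.097],"jaw":0},{"xyz":[5.74,3.24,2.73],"dr":[0.955,0.052,-0.115],"jaw":0},{"xyz":[6.52,3.64,3.42],"dr":[1.074,0.051,-0.134],"jaw":0},{"xyz":[7.32,4,4.19],"dr":[1.193,0.049,-0.154],"jaw":0},{"xyz":[8.14,4.33,5.02],"dr":[1.311,0.044,-0.174],"jaw":0},{"xyz":[8.98,4.61,5.92],"dr":[1.429,0.037,-0.195],"jaw":0}]'
python3 -m jog '[{"xyz":[0,0,0],"dr":[0,0,0],"jaw":0},{"xyz":[0,0,0],"dr":[0,0,0],"jaw":0},{"xyz":[0,0,0],"dr":[0,0,0],"jaw":0}]'
python3 chk.py top side
python3 -c "
from h import *
delta(*tool_from_server([535,-88,8],10.45));delta(*tool_from_server([535,-88,0.5],10.45))"
```

```text
time: 17.15
position: [426.7, -121.2, 131.1]
eef_rot: [-2.663, -0.006, -2.969]
wrist_force: [-0.2, -0.0, -3.4]
opening: 0.255
finger_force: 55.0
time: 17.45
position: [427.3, -122.3, 131.0]
eef_rot: [-2.668, -0.008, -2.971]
wrist_force: [0.3, 0.2, -2.0]
opening: 0.253
finger_force: 55.0
server by FK [536.191 -91.099  75.128] rpy [2.84  0.447 9.786] q [-0.057  0.392  2.011 -0.701  0.764 -1.278] F [ 0.34   0.203 -2.044] 54.99904811382294
top blade 1297 [-6.526 -0.536  2.603] slopes [ 0.04  -0.266] x [-49.042  43.982] y [-45.215  46.992]
side blade 1113 [-3.416  1.035  3.196] slopes [ 0.052 -0.556] x [-47.248  43.887] y [-45.924  47.599]
xyz cm [0.039 3.549 5.788] dr [ 0.049 -0.012 -0.008] now [ 427.312 -122.733  131.241] -> [ 425.597 -117.838   63.546] q [-0.058  0.391  2.011 -0.702  0.764 -1.277]
xyz cm [0.033 3.892 6.455] dr [ 0.049 -0.012 -0.008] now [ 427.312 -122.733  131.241] -> [ 425.597 -117.838   56.046] q [-0.058  0.391  2.011 -0.702  0.764 -1.277]
```

```bash
python3 -m jog '[{"xyz":[0,0.5,0.8],"dr":[0.02,-0.005,-0.003],"jaw":0},{"xyz":[0,1.3,2.1],"dr":[0.049,-0.012,-0.008],"jaw":0},{"xyz":[0,2.1,3.4],"dr":[0.049,-0.012,-0.008],"jaw":0},{"xyz":[0,2.9,4.7],"dr":[0.049,-0.012,-0.008],"jaw":0},{"xyz":[0.04,3.4,5.5],"dr":[0.049,-0.012,-0.008],"jaw":0},{"xyz":[0.04,3.55,5.79],"dr":[0.049,-0.012,-0.008],"jaw":0},{"xyz":[0.04,3.55,5.79],"dr":[0.049,-0.012,-0.008],"jaw":0},{"xyz":[0.04,3.55,5.79],"dr":[0.049,-0.012,-0.008],"jaw":0}]'
python3 chk.py
python3 -c "
from h import *
delta(*tool_from_server([535,-88,0.3],10.45))"
```

```text
time: 18.35
position: [425.4, -117.5, 63.8]
eef_rot: [-2.617, -0.0, -2.958]
wrist_force: [0.4, 0.9, -3.1]
opening: 0.255
finger_force: 55.0
server by FK [534.789 -87.67    8.2  ] rpy [-0.052  0.017 10.493] q [-0.009  0.556  2.093 -0.986  0.63  -0.907] F [ 0.382  0.937 -3.096] 54.999255537986755
xyz cm [-0.013  0.369  0.704] dr [-0.001  0.     0.001] now [ 425.416 -117.538   63.787] -> [ 425.597 -117.838   55.846] q [-0.009  0.556  2.093 -0.986  0.63  -0.907]
```

Now the last 8 mm down, slowly, then release with a small opening at first.

```bash
python3 -m jog '[{"xyz":[0,0.1,0.17],"dr":[0,0,0],"jaw":0},{"xyz":[0,0.2,0.35],"dr":[0,0,0],"jaw":0},{"xyz":[0,0.3,0.52],"dr":[0,0,0],"jaw":0},{"xyz":[0,0.35,0.61],"dr":[0,0,0],"jaw":0},{"xyz":[0,0.39,0.68],"dr":[0,0,0],"jaw":0},{"xyz":[0,0.39,0.68],"dr":[0,0,0],"jaw":0},{"xyz":[0,0.39,0.68],"dr":[0,0,0],"jaw":0}]'
python3 chk.py
```

```text
time: 19.05
position: [425.0, -117.2, 55.5]
eef_rot: [-2.617, -0.001, -2.958]
wrist_force: [-1.5, 1.8, -0.2]
opening: 0.255
finger_force: 55.0
server by FK [534.349 -87.212  -0.152] rpy [-0.051  0.062 10.542] q [-0.008  0.576  2.099 -1.016  0.617 -0.871] F [-1.545  1.801 -0.228] 55.00011920928955
```

```bash
python3 -m jog '[{"xyz":[0,0,0],"dr":[0,0,0],"jaw":3},{"xyz":[0,0,0],"dr":[0,0,0],"jaw":4},{"xyz":[0,0,0],"dr":[0,0,0],"jaw":6},{"xyz":[0,0,0],"dr":[0,0,0],"jaw":6.5},{"xyz":[0,0,0],"dr":[0,0,0],"jaw":6.5},{"xyz":[0,0,-1],"dr":[0,0,0],"jaw":6.5},{"xyz":[0,0,-3],"dr":[0,0,0],"jaw":6.5},{"xyz":[0,0,-6],"dr":[0,0,0],"jaw":6.5},{"xyz":[0,0,-9],"dr":[0,0,0],"jaw":6.5},{"xyz":[0,0,-11],"dr":[0,0,0],"jaw":6.5},{"xyz":[0,0,-11],"dr":[0,0,0],"jaw":6.5},{"xyz":[0,0,-11],"dr":[0,0,0],"jaw":6.5}]'
python3 look.py top t7 server cheese_due cheese_done mat
python3 - <<'E'
from h import *
for n in("top","side"):
    f=r.grab_frame(n);w=px2w(f,np.ones((420,560),bool))
    Rs=Ro.from_euler('z',10.5,degrees=True);q=Rs.inv().apply(w-[534.5,-87.5,0])
    for nm,m in(("prong L",(q[:,1]>25)&(q[:,1]<41)),("prong R",(q[:,1]<-25)&(q[:,1]>-41))):
        a=q[m&(abs(q[:,0])<42)&(q[:,2]<40)];print(n,nm,len(a),a[:,2].mean() if len(a) else "")
    k=(abs(w[:,0]-650)<60)&(abs(w[:,1]+267)<60)&(w[:,2]>20)&(w[:,2]<45);a=w[k]
    if len(a)>50:
        c=np.linalg.lstsq(np.c_[a[:,:2],np.ones(len(a))],a[:,2],rcond=None)[0];print(n,"cheese",cv2.minAreaRect(a[:,:2].astype(np.float32)),np.percentile(a[:,2],[5,50,95]),np.degrees(c[:2]))
E
```

```text
time: 20.25
position: [415.3, -63.0, 150.6]
eef_rot: [-2.617, -0.0, -2.957]
wrist_force: [-0.2, 0.2, 0.0]
opening: 0.713
finger_force: 0.0
server [(array([533.7, -88.4,   2.3]), 0.92)]
handle 84 z [78.729 82.261 85.222] ((406.54010009765625, -108.07347106933594), (119.94081115722656, 20.637863159179688), 10.431611061096191)
blade 1085 z [-0.294  2.648  6.059] ((522.4930419921875, -89.22764587402344), (114.75729370117188, 94.15669250488281), 11.108137130737305)
cheese_due [(array([527. ,  50.1,  14.4]), 0.73), (array([ 650.6, -263.1,   15.8]), 0.59), (array([765.5, -45.1,  13.6]), 0.58)]
1016 [ 4.657 29.841 33.542] ((649.3307495117188, -267.6955871582031), (65.1082534790039, 64.82612609863281), 89.56256866455078) [191.545 107.732  64.954]
882 [ 7.431 27.095 30.839] ((764.52685546875, -42.90401077270508), (65.8409652709961, 64.9317855834961), 5.076391696929932) [ 63.489 102.512 177.9  ]
cheese_done [(array([672. , 110.3,  35.6]), 0.84)]
990 [-0.382 49.174 52.863] ((669.0652465820312, 113.63689422607422), (65.6266098022461, 65.21118927001953), 4.182742118835449) [187.627 102.482  62.766]
mat [(array([ 647.8, -239. ,    0.4]), 0.72)]
5281 [-1.264  2.399  6.341] ((648.0321044921875, -242.7631378173828), (163.62570190429688, 200.89822387695312), 88.72994232177734) [216.841 177.729 108.044]
top prong L 266 2.589658475703347
top prong R 273 2.6413731050901843
top cheese ((649.3291625976562, -268.04534912109375), (66.1036148071289, 65.36454772949219), 89.8177490234375) [25.838 30.023 33.003] [ 0.693 -0.891]
side prong L 228 2.9665300231664973
side prong R 161 2.7771803473862366
```

View pics/t7.png

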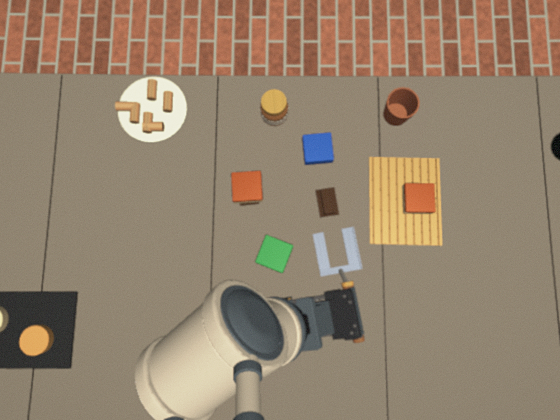

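The cheese (419,198) lies flat and brown face up on the mat. The server (338,252) is level on the bare table, the gripper is clear of it, and the other cheese has not moved.

```bash
python3 -c "
from h import *
print(r.close_job())"
```

```text
the job is handed in; nothing more can be done
None
```

The job is handed in: the pale cheese now lies flat and brown face up on the mat, about 26 mm from its centre. The server is level on the bare table and the other cheese has not moved; the verdict was not reported back.

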